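# Jack up the jig plate and hold it

### The job

Set the small lever jack on the bench with its saddle centred under the marked lift pad of the jig plate (the pad under the round-ended lug with the ring and bolt, not the square lug). Then pump the jack's handle: press it right down once, let it come all the way up again so that the plate settles back on its feet, then press it right down a second time and finish while still holding it down, so that the jack alone keeps the plate's edge raised for a colleague to change a foot. Do not push or lift the plate with the robot, and leave the other things on the bench where they are.

Things in the scene. Friction and masses are not known exactly. Their poses are not given: they have to be found in the camera images.
- jack: Loose grey lever jack, 0.8 kg. Origin on its underside; x from handle to saddle, z up. Base plate 10 mm thick, x -110 to +100, y +-32 mm. Grip it from above by its housing, a block 46 mm (x) by 36 mm (y) centred at x +15, z 10 to 60. Saddle at x +75. Handle: 12 mm bar, hinge axis along y at x +15, z 50, sloping up towards -x to a black paddle.
- saddle_top (a point): Centre of the top face of the jack's saddle, a flat steel disc 40 mm across at the +x end of the jack; 46 mm above the bench with the handle up. It rises 26 mm, in proportion to the handle's angle, when the handle is pressed fully down.
- paddle (a point): Centre of the top face of the black paddle at the handle's end (32 mm along the handle, 50 across, 12 thick): 110 mm from the hinge along the handle and 6 mm above its centre line. About 108 mm above the bench with the handle up, 45 mm with it down.
- handle (a joint): Pump handle angle, rad: 0 = fully up (slopes 0.5 rad above level), 0.6 = fully down at its stop (0.1 rad below level). A return spring lifts it whenever it is let go; pressing the paddle takes about 3 N at the top, 6 to 11 N at the bottom with the plate on the saddle.
- stand: Fixed stand with the jig plate. Origin on the bench; x from lug edge to hinged edge, z up. Aluminium plate 12 mm thick, underside at z 62, x -120 to +135, y +-110, rails and clamps on it up to z 105, hinge along y at x +140; 30 mm feet at x -100, y +-95. From its -x edge two lugs 40 mm wide stick out 55 mm, open below: round-ended marked one at y +55, plain square one at y -55.
- lift_pad (a point): Centre of the underside of the marked lift pad, a steel disc 20 mm across under the round-ended lug, at stand x -155, y +55; 56 mm above the bench at rest, 10 mm above the lowered saddle. A ring and a bolt head (top 81 mm above the bench) on the lug mark it from above. Moves with the plate.
- plain_lug (a point): Top face of the plain square-ended lug, 74 mm above the bench: not a lift point.
- plate (a joint): Tilt of the jig plate in rad: 0 = resting on its feet, grows as the lug edge is lifted; about 0.05 with the handle fully down. The plate pulls its edge back down by its weight of about 1.5 kg.
- spare_foot: Bystander: black rubber cylinder, 30 mm across, 48 high, standing in front of the plain lug. Origin at its underside.
- rail_clamp: Bystander: dark steel L-shaped clamp, 45 x 26 x 44 mm, beside the plate. Origin at its underside.
- screw_jar: Bystander: glass jar, 50 mm across, 60 high, to the other side of the marked lug. Origin at its underside.
- screwdriver: Bystander: screwdriver lying on the bench, nearer the robot. Origin at its underside.
- gauge_block: Bystander: steel block, 60 x 30 x 20 mm. Origin at its underside.

How it is judged:
By the outcome, as a careful person would: the job done as asked, in the order asked, and still so for the second after the job is handed in, while the arm keeps its last pose, push and grip.
It also fails if it takes over 58 s, if anything falls off the work surface, if the arm or the gripper's body presses on something with over 40 N, if the wrist force passes 120 N, or if a joint passes its speed limit or range.

### The arm

A 6-joint arm with a two-finger parallel gripper is mounted at the origin on the work surface. World frame = base frame: x ahead of the robot, y to its left, z up, the work surface at z = 0. Lengths are in m, angles in rad, forces in N, time in s.
With the tool pointing down it reaches from about 0.325 to 0.775 m from the base axis. Payload 5.5 kg.
Tool frame: the origin (TCP) lies at the very end of the fingers, on their centre line; the grasp point (between the pads) lies 19 mm behind it (r.grip_depth is the distance from the TCP to the grasp point, in m); z points along the fingers, y is the line along which they close (so a half turn about z gives the same grasp; the last joint's range is limited). The gripper opens to 85 mm and grips with 20 to 120 N. Pads are 22 mm wide; open, the fingers measure 114 mm over their backs; the gripper's body (76 mm by 85 mm) begins 54 mm behind the grasp point. The pads swing forward as they close: fully open they stand 13 mm farther back than shut.
Start: joints at [1.291, 0.091, 1.231, -0, 1.82, -0.057], TCP at [0.133, 0.585, 0.231] pointing down, gripper open.
Joint ranges: [-2.87, 2.87], [-0.86, 2.18], [0.17, 2.46], [-1.51, 4.65], [0.06, 2.69], [-2.65, 2.65]. Speed limits (rad/s): [2.57, 2.57, 3.01, 3.14, 3.14, 3.14].

### API

Orientations are given as a unit quaternion [x, y, z, w].
In Python, from rig import r gives the robot as it stands.
- The arm moves only by the shell command python3 -m creep 'ROWS' [OPENING] [FORCE]. ROWS is JSON, a list of rows, each an object with "xyz": the shift along the tool's x, y, z in units of 40 mm (1.0 is 40 mm), a list of three; "turn": the turn about the tool's z in units of 5 degrees (1.0 is 5 degrees). A call has 1 to 5 rows; each row shifts and turns the commanded pose from where the row before left it, along the tool's axes as they then stand; what a row does not reach is not made up. A row lasts 1/12 s, in which the tool goes at most 41.7 mm and 7.16 degrees, less where a joint would pass 70% of its speed; a pose out of reach is approached as far as the arm can. A call is refused whole if a number of a shift passes 1 or a number of a turn 1, either way. A call with a gripper value outside its range is refused whole. OPENING is the closure, from -1 (fully open) to 1 (shut), set as the call begins (- or left out, the last holds). The fingers move at their own pace and stop on an object; FORCE is the grip in N (left out, the last holds). Time passes only in rows, so rows that do not move let the fingers close. It gives the time, the measured TCP pose, the force, the opening and the grip force at its end, in the units of the state.
- r.state(): the state, without advancing time (a new reading comes with each control period).
- r.grab_frame(name): name is "scene" or "top" or "wrist"; returns the picture (420x560x3 uint8, red, green, blue); there is no depth.
- r.calibration(name): a dict with "fx", "fy", "cx", "cy" (pixels), "xyz" and "rotation" of the camera in the world; the wrist camera has in their place "hand_eye" (4x4, takes a point from camera to tool coordinates, whose origin is the TCP and whose axes are the flange's). Camera axes: x right, y down, z forward; pixel columns grow to the right and rows downward; lengths in m; the calibration is good to about 2 mm. A picture is of the moment at which its call begins: read the wrist's pose just before it. calibration takes no time and is no camera call.
- r.finish_job(): hands the job in; it is judged then, once.
The state is a dict: "time": time; "joint_pos": joint angles; "joint_velocities": joint speeds; "joint_torque": joint torques, N m; "eef_pos": TCP position; "orientation": TCP orientation; "wrist_force": force on the tool from outside, world axes, zero at the start; "torque": the same for the moment, N m; "width": finger opening in m; "grip_force": force on a finger pad.
Only numpy, scipy, OpenCV 4.12 (cv2) and the standard library are available. Lean on these libraries where they do the work, as an engineer would, in place of code of your own. Each camera call takes 0.05 s, during which the arm holds its last target. There are 200 camera calls.

## Working session

There is one attempt and no reset: what is moved stays moved. The work goes in short steps, Python scripts to look and compute and a shell command to move; the robot and the scene stay as the last step left them, time stands still between calls to the robot, and variables do not carry over. Pictures are saved under pics/ and viewed, at most 10 in all, crops included, and the job is handed in when it is done.

```bash
ls; mkdir -p pics
python3 - <<'E'
from rig import r
import cv2
s=r.state();print(s)
for n in("scene","top"):
    im=r.grab_frame(n);cv2.imwrite(f"pics/{n}0.png",im[:,:,::-1]);print(r.calibration(n))
print(r.calibration("wrist"))
E
```

```text
pics
{'time': 0.0, 'joint_pos': array([ 1.29130081e+00,  9.18586149e-02,  1.23185696e+00, -3.13427952e-05,
        1.81980777e+00, -5.66980094e-02]), 'joint_velocities': array([-0.00085111, -0.00162537,  0.00200248, -0.0005268 ,  0.00220568,
       -0.00037614]), 'joint_torque': array([-3.63363928e-03, -4.58735704e+01, -4.18021202e+01, -4.95996392e-04,
        1.15354799e-02, -6.36777756e-06]), 'eef_pos': array([0.13250931, 0.5849003 , 0.23016735]), 'orientation': array([ 1.11172265e-01,  9.93800682e-01, -9.54277410e-04, -1.46530156e-04]), 'wrist_force': array([-0.07020333,  0.3403966 ,  0.00458783]), 'torque': array([ 0.02513564, -0.01981031, -0.05349024]), 'grip_force': 0.0, 'width': 0.08536776115593736}
{'fx': 455.1830495656182, 'fy': 455.1830495656182, 'cx': 287.58244098753306, 'cy': 207.9902684306571, 'xyz': array([1.04295804, 0.1687814 , 0.94294698]), 'rotation': array([ 0.53735996,  0.79595073, -0.23460844, -0.15055093])}
{'fx': 515.9831259216851, 'fy': 515.9831259216851, 'cx': 280.4545554784428, 'cy': 209.56369153840404, 'xyz': array([ 0.47121688, -0.01712468,  1.40483626]), 'rotation': array([ 0.71521695, -0.69774681,  0.03386991, -0.02160849])}
{'fx': 369.8823870060919, 'fy': 369.8823870060919, 'cx': 280.8760730438545, 'cy': 205.00507013511154, 'hand_eye': array([[-7.71402912e-04, -9.58020331e-01, -2.86699234e-01,
         7.28138652e-02],
       [ 9.99999702e-01, -7.27853398e-04, -2.58474108e-04,
         1.40413098e-04],
       [ 3.89484388e-05, -2.86699348e-01,  9.58020606e-01,
        -1.43889541e-01],
       [ 0.00000000e+00,  0.00000000e+00,  0.00000000e+00,
         1.00000000e+00]])}
```

View pics/top0.png

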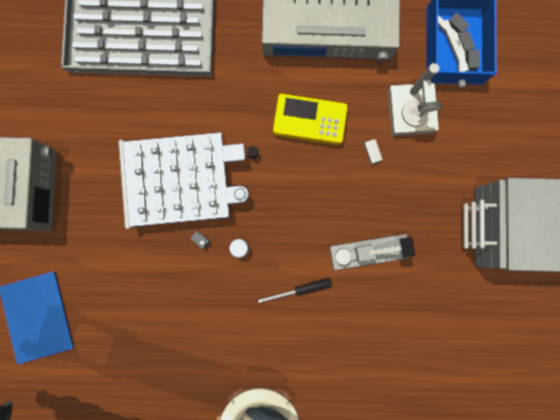

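View pics/scene0.png

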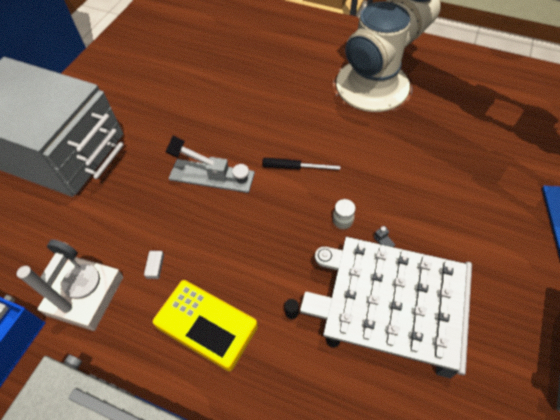

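Top view: the jack is at (372,252), with its saddle at (344,257) and black paddle at (407,247). The marked lug ring is at (240,194), the plain lug at (233,153), the jar at (239,248) and the spare foot at (252,153). The scene view agrees: saddle (241,173), paddle (176,146), ring (325,256). Next I'll refine these positions.

```bash
cat > h.py <<'E'
import numpy as np,cv2
from scipy.spatial.transform import Rotation as R
from rig import r
def cam(n,s=None):
    c=r.calibration(n);K=(c['fx'],c['fy'],c['cx'],c['cy'])
    if n=='wrist':
        H=c['hand_eye'];T=R.from_quat(s['orientation']).as_matrix()
        return K,T@H[:3,3]+s['eef_pos'],T@H[:3,:3]
    return K,np.array(c['xyz']),R.from_quat(c['rotation']).as_matrix()
def ray(C,u,v):
    K,o,M=C;d=M@np.array([(u-K[2])/K[0],(v-K[3])/K[1],1]);return o,d/np.linalg.norm(d)
def onz(C,u,v,z):
    o,d=ray(C,u,v);return o+d*(z-o[2])/d[2]
def two(a,b):
    (o,d),(p,e)=a,b;t=np.linalg.lstsq(np.c_[d,-e],p-o,rcond=None)[0]
    x,y=o+d*t[0],p+e*t[1];return (x+y)/2,np.linalg.norm(x-y)
def pix(C,P):
    K,o,M=C;q=M.T@(np.array(P)-o);return K[0]*q[0]/q[2]+K[2],K[1]*q[1]/q[2]+K[3]
E
python3 - <<'E'
from h import *
T,S=cam('top'),cam('scene')
for n,a,b in(('saddle',(344,257),(241,173)),('paddle',(407,247),(176,146)),('bolt',(240,194),(325,256)),('jar',(239,248),(345,207))):
    print(n,two(ray(T,*a),ray(S,*b)))
t=cv2.imread('pics/top0.png');s=cv2.imread('pics/scene0.png')
f=lambda i,x,y,w,h:cv2.resize(i[y:y+h,x:x+w],(400,300),interpolation=cv2.INTER_CUBIC)
cv2.imwrite('pics/crop.png',np.vstack([np.hstack([f(t,325,217,100,75),f(t,190,135,100,75)]),np.hstack([f(s,162,125,100,75),f(s,275,220,100,75)])]))
E
```

```text
saddle (array([ 0.45666769, -0.21058737,  0.02625638]), np.float64(0.0035877320021858953))
paddle (array([ 0.48675   , -0.36113847,  0.09799603]), np.float64(0.001805872349752767))
bolt (array([0.61471041, 0.06812261, 0.06454827]), np.float64(0.0015788945015812697))
jar (array([0.47422576, 0.06733387, 0.05429559]), np.float64(0.0020364518933261347))
```

View pics/crop.png

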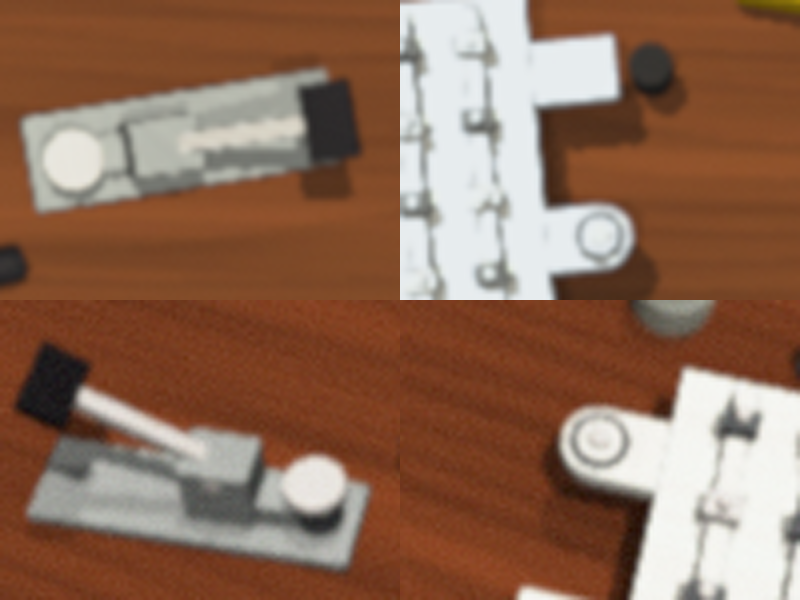

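The crop shows the saddle, ring and lug edges clearly. I'll refine the centres and headings from its pixels (4x scale).

Run:
```python
from h import *
T,S=cam('top'),cam('scene')
o=lambda x,y,q:(x+(q[0]+.5)/4-.5,y+(q[1]+.5)/4-.5)
t1=lambda *q:o(325,217,q);t2=lambda x,y:o(190,135,(x-400,y));s1=lambda x,y:o(162,125,(x,y-300));s2=lambda x,y:o(275,220,(x-400,y-300))
for n,a,b,z in(('saddle',t1(73,160),s1(314,484),.046),('paddle',t1(331,120),s1(53,385),.108),('ring',t2(601,236),s2(600,440),.076)):
    print(n,two(ray(T,*a),ray(S,*b)),onz(T,*a,z),onz(S,*b,z))
A=[onz(T,*t1(*q),.01)[:2] for q in((22,118),(37,212))];print('end',A,np.linalg.norm(A[0]-A[1]))
d=onz(T,*t1(22,118),.01)-onz(T,*t1(325,68),.01);print('base len',np.hypot(*d[:2]),'yaw',np.degrees(np.arctan2(d[1],d[0])))
d=onz(T,*t1(73,160),.046)-onz(T,*t1(331,120),.108);print('yaw',np.hypot(*d[:2]),np.degrees(np.arctan2(d[1],d[0])))
E1=[onz(T,*t2(*q),.074)[:2] for q in((527,0),(556,300))];e=E1[0]-E1[1];print('stand yaw',np.degrees(np.arctan2(e[1],e[0]))+90)
im=cv2.imread('pics/top0.png');m=cv2.inRange(im,(180,180,180),(255,255,255))[130:230,118:260]
m=cv2.morphologyEx(m,cv2.MORPH_OPEN,np.ones((21,21)))
c=max(cv2.findContours(m,0,2)[0],key=cv2.contourArea);b=cv2.boxPoints(cv2.minAreaRect(c))+[118,130];print(b)
W=np.array([onz(T,*q,.074)[:2] for q in b])
for i in range(4):
    e=W[(i+1)%4]-W[i];print(np.hypot(*e),np.degrees(np.arctan2(e[1],e[0])))
```

```text
saddle (array([ 0.45865595, -0.20792262,  0.03966401]), np.float64(0.0012037601626342304)) [ 0.45847698 -0.20648199  0.046     ] [ 0.46294433 -0.20585452  0.046     ]
paddle (array([ 0.48802605, -0.36238827,  0.09925745]), np.float64(0.00042784176575350746)) [ 0.48801286 -0.36027091  0.108     ] [ 0.49371038 -0.35667231  0.108     ]
ring (array([0.61509838, 0.06755405, 0.07132164]), np.float64(0.0005480966474434354)) [0.61467095 0.06699494 0.076     ] [0.61731282 0.06835747 0.076     ]
end [array([ 0.48557033, -0.17656842]), array([ 0.42270285, -0.18772152])] 0.063849140556601
base len 0.20901477345822045 yaw 100.70193283084248
yaw 0.15659949582332913 100.87154562719516
stand yaw 97.31690556438171Traceback (most recent call last):
  File "<stdin>", line 13, in <module>
ValueError: max() iterable argument is empty
```

```bash
A='{"xyz":[-1,0,0],"turn":0}'
python3 -m creep '[{"xyz":[-1,0,0],"turn":0},{"xyz":[-1,0,0],"turn":0},{"xyz":[-1,0,0],"turn":0},{"xyz":[-1,0,0],"turn":0},{"xyz":[-1,0,0],"turn":0}]' -1 60
python3 -m creep '[{"xyz":[-0.4,-0.94,0],"turn":0},{"xyz":[-0.4,-0.94,0],"turn":0},{"xyz":[-0.4,-0.94,0],"turn":0},{"xyz":[-0.4,-0.94,0],"turn":0},{"xyz":[-0.4,-0.94,0],"turn":0}]'
```

```text
time: 0.52
eef_pos: [0.3292, 0.5402, 0.2307]
orientation: [0.111, 0.994, -0.0, -0.0]
wrist_force: [0.6, 0.6, -0.4]
width: 0.0852
grip_force: 0.0
time: 0.93
eef_pos: [0.3641, 0.338, 0.2304]
orientation: [0.111, 0.994, -0.001, -0.0]
wrist_force: [0.9, 0.1, 0.8]
width: 0.0859
grip_force: 0.0
```

```bash
python3 -m creep '[{"xyz":[-0.4,-0.94,0],"turn":0},{"xyz":[-0.4,-0.94,0],"turn":0},{"xyz":[-0.4,-0.94,0],"turn":0},{"xyz":[-0.4,-0.94,0],"turn":0},{"xyz":[-0.4,-0.94,0],"turn":0}]'
python3 -m creep '[{"xyz":[-0.4,-0.94,0],"turn":0},{"xyz":[-0.4,-0.94,0],"turn":0},{"xyz":[-0.4,-0.94,0],"turn":0},{"xyz":[-0.4,-0.94,0],"turn":0},{"xyz":[-0.4,-0.94,0],"turn":0}]'
python3 -m creep '[{"xyz":[-0.4,-0.94,0],"turn":0},{"xyz":[-0.4,-0.94,0],"turn":0},{"xyz":[-0.4,-0.94,0],"turn":0},{"xyz":[-0.4,-0.94,0],"turn":0},{"xyz":[-0.4,-0.94,0],"turn":0}]'
python3 -m creep '[{"xyz":[0,0,0],"turn":1},{"xyz":[0,0,0],"turn":1},{"xyz":[0,0,0],"turn":1},{"xyz":[0,0,0],"turn":1},{"xyz":[0,0,0],"turn":1}]'
python3 -m creep '[{"xyz":[0,0,0],"turn":1},{"xyz":[0,0,0],"turn":1},{"xyz":[0,0,0],"turn":1},{"xyz":[0,0,0],"turn":1},{"xyz":[0,0,0],"turn":1}]'
python3 -m creep '[{"xyz":[0,0,0],"turn":1},{"xyz":[0,0,0],"turn":1},{"xyz":[0,0,0],"turn":1},{"xyz":[0,0,0],"turn":0.3},{"xyz":[0,0,0],"turn":0}]'
python3 - <<'E'
from h import *
s=r.state();im=r.grab_frame('wrist');cv2.imwrite('pics/w1.png',im[:,:,::-1]);np.save('s1.npy',s,allow_pickle=True)
print(s['joint_pos'],s['eef_pos'])
E
```

```text
time: 1.35
eef_pos: [0.4003, 0.1371, 0.231]
orientation: [0.111, 0.994, -0.0, -0.0]
wrist_force: [1.1, 0.5, -0.5]
width: 0.0853
grip_force: 0.0
time: 1.77
eef_pos: [0.4368, -0.0641, 0.2311]
orientation: [0.111, 0.994, 0.0, 0.0]
wrist_force: [0.8, 0.2, -0.6]
width: 0.0857
grip_force: 0.0
time: 2.18
eef_pos: [0.4733, -0.2652, 0.2308]
orientation: [0.111, 0.994, 0.0, -0.0]
wrist_force: [1.1, 0.2, 1.0]
width: 0.0855
grip_force: 0.0
time: 2.6
eef_pos: [0.4734, -0.2632, 0.2306]
orientation: [0.326, 0.945, 0.0, -0.001]
wrist_force: [-0.9, 0.3, -0.0]
width: 0.0852
grip_force: 0.0
time: 3.02
eef_pos: [0.4734, -0.263, 0.2306]
orientation: [0.523, 0.853, 0.0, -0.001]
wrist_force: [0.1, -0.0, 0.2]
width: 0.0855
grip_force: 0.0
time: 3.43
eef_pos: [0.4734, -0.263, 0.2307]
orientation: [0.638, 0.77, -0.0, -0.001]
wrist_force: [0.4, -0.1, 0.4]
width: 0.0851
grip_force: 0.0
[-5.69960037e-01 -6.55202187e-02  1.38965618e+00 -2.32983257e-05
  1.81848748e+00 -7.56352673e-01] [ 0.47340909 -0.26303903  0.23070069]
```

View pics/w1.png

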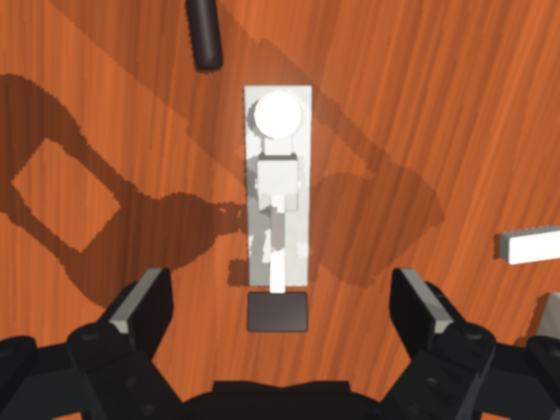

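Wrist view: the jack is nearly upright in the picture. The saddle is at (278,114), the base end runs (245,86)-(312,86), the housing's front edge is at row 158, and the paddle is at (277.5,312).

Run:
```python
from h import *
s=np.load('s1.npy',allow_pickle=True).item();C=cam('wrist',s)
im=cv2.imread('pics/w1.png')
m=cv2.inRange(im,(225,225,225),(255,255,255));m[140:]=0
c=max(cv2.findContours(m,0,1)[0],key=cv2.contourArea);(u,v),rad=cv2.minEnclosingCircle(c);print('disc',u,v,rad)
sa=onz(C,u,v,.046);pa=onz(C,277.5,312,.108);e=[onz(C,*q,.01) for q in((245,86),(312,86))];h=[onz(C,*q,.06) for q in((258,158),(298,158))]
d=sa-pa;print('saddle',sa,'paddle',pa,'dist',np.hypot(*d[:2]),'(153.7) yaw',np.degrees(np.arctan2(d[1],d[0])))
print('end mid',sum(e)/2,np.linalg.norm(e[0]-e[1]),'housing front',sum(h)/2,np.linalg.norm(h[0]-h[1]))
Q=R.from_quat(s['orientation']).as_matrix();print('tool yaw',np.degrees(np.arctan2(Q[1,0],Q[0,0])))
y=np.arctan2(d[1],d[0]);ho=sa-.06*np.array([np.cos(y),np.sin(y),0])
print('housing',ho,'shift tool',Q.T@(ho*[1,1,0]+[0,0,.025]-s['eef_pos'])/.04)
```

```text
disc 284.129638671875 113.5 35.6201057434082
saddle [ 0.46561345 -0.20620452  0.046     ] paddle [ 0.48893599 -0.36044412  0.108     ] dist 0.1559929357371844 (153.7) yaw 98.59854608557768
end mid [ 0.45631874 -0.18416943  0.01      ] 0.06289096417085345 housing front [ 0.46714762 -0.2428738   0.06      ] 0.034212291136517706
tool yaw 100.67916957441784
housing [ 0.47458406 -0.26553013  0.046     ] shift tool [-0.0701955   0.02126012  5.14245522]
```

```bash
python3 -m creep '[{"xyz":[-0.05,-0.04,1],"turn":0},{"xyz":[0,0,1],"turn":0},{"xyz":[0,0,1],"turn":0},{"xyz":[0,0,1],"turn":0},{"xyz":[0,0,0.6],"turn":0}]'
python3 -m creep '[{"xyz":[0,0,0.4],"turn":0},{"xyz":[0,0,0.2],"turn":0},{"xyz":[0,0,0],"turn":0}]'
python3 -m creep '[{"xyz":[0,0,0],"turn":0},{"xyz":[0,0,0],"turn":0},{"xyz":[0,0,0],"turn":0},{"xyz":[0,0,0],"turn":0},{"xyz":[0,0,0],"turn":0}]' 1 70
python3 -m creep '[{"xyz":[0,0,0],"turn":0},{"xyz":[0,0,0],"turn":0},{"xyz":[0,0,0],"turn":0},{"xyz":[0,0,0],"turn":0},{"xyz":[0,0,0],"turn":0}]'
```

```text
time: 3.9
eef_pos: [0.4702, -0.264, 0.0419]
orientation: [0.637, 0.771, -0.0, -0.003]
wrist_force: [0.1, 0.6, -0.8]
width: 0.0853
grip_force: 0.0
time: 4.15
eef_pos: [0.4711, -0.2646, 0.0208]
orientation: [0.638, 0.77, -0.0, -0.002]
wrist_force: [0.1, -0.0, -0.2]
width: 0.0851
grip_force: 0.0
time: 4.57
eef_pos: [0.4725, -0.2662, 0.0252]
orientation: [0.638, 0.77, -0.001, 0.001]
wrist_force: [-4.2, -0.3, 8.7]
width: 0.0357
grip_force: 74.2
time: 4.98
eef_pos: [0.4725, -0.2662, 0.0252]
orientation: [0.638, 0.77, -0.0, 0.001]
wrist_force: [-3.1, -0.1, 5.0]
width: 0.0348
grip_force: 73.9
```

```bash
python3 -m creep '[{"xyz":[0,0,-0.2],"turn":0},{"xyz":[0,0,-0.3],"turn":0},{"xyz":[0,0,-0.3],"turn":0},{"xyz":[0,0,-0.2],"turn":0},{"xyz":[0,0,0],"turn":0}]'
python3 -m creep '[{"xyz":[0.25,0.3,0],"turn":0},{"xyz":[0.4,0.5,0],"turn":0},{"xyz":[0.4,0.5,0],"turn":0},{"xyz":[0.4,0.5,0],"turn":0},{"xyz":[0.4,0.5,0],"turn":0}]'
python3 -m creep '[{"xyz":[0.4,0.5,0],"turn":0},{"xyz":[0.4,0.5,0],"turn":0},{"xyz":[0.4,0.5,0],"turn":0},{"xyz":[0.4,0.5,0],"turn":0},{"xyz":[0.35,0.5,0],"turn":0}]'
python3 -m creep '[{"xyz":[0,0,0],"turn":0.3},{"xyz":[0,0,0],"turn":0.3},{"xyz":[0,0,0],"turn":0},{"xyz":[0,0,0],"turn":0}]'
python3 - <<'E'
from h import *
s=r.state();im=r.grab_frame('wrist');cv2.imwrite('pics/w2.png',im[:,:,::-1]);np.save('s2.npy',s,allow_pickle=True)
E
```

```text
time: 5.4
eef_pos: [0.4737, -0.2661, 0.0664]
orientation: [0.638, 0.77, 0.0, 0.002]
wrist_force: [-0.2, -0.3, -6.9]
width: 0.0355
grip_force: 72.2
time: 5.82
eef_pos: [0.5494, -0.1745, 0.0629]
orientation: [0.638, 0.77, -0.0, -0.0]
wrist_force: [0.3, -1.0, -8.1]
width: 0.0348
grip_force: 72.2
time: 6.23
eef_pos: [0.6332, -0.0788, 0.0626]
orientation: [0.638, 0.77, -0.0, -0.001]
wrist_force: [0.6, -1.3, -7.2]
width: 0.0351
grip_force: 72.2
time: 6.57
eef_pos: [0.6324, -0.0802, 0.0626]
orientation: [0.657, 0.754, -0.0, -0.0]
wrist_force: [0.4, -0.3, -7.0]
width: 0.0348
grip_force: 73.3
```

View pics/w2.png

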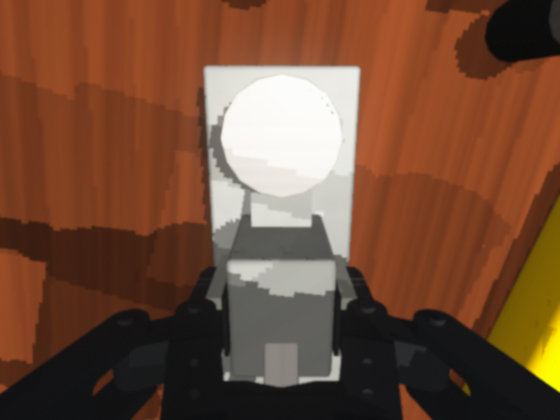

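Wrist view: the jack is held straight. The saddle disc is at (281,135) with a radius of about 60 px, the spare foot is at the top right (530,25), and the yellow meter is at the right edge. The lug is not in view yet.

Run:
```python
from h import *
s=np.load('s2.npy',allow_pickle=True).item();C=cam('wrist',s);Q=R.from_quat(s['orientation']).as_matrix()
L=lambda p:np.round(Q.T@(p-s['eef_pos'])*1000,1)
for z in(.080,.0835,.086):
    p=onz(C,281.5,135,z);a=onz(C,221,135,z);b=onz(C,342,135,z);print(z,'saddle tool mm',L(p),'diam',np.linalg.norm(a-b)*1000)
print('base end',[L(onz(C,*q,.0475)) for q in((205,66),(359,67),(214,255),(350,255))])
print('meter',[onz(C,*q,.02) for q in((560,200),(480,380))],'foot',onz(C,515,60,0))
print('tool yaw',np.degrees(np.arctan2(Q[1,0],Q[0,0])),s['eef_pos'])
for n,p in(('ring',np.array([.6155,.0675,.076])),):print(n,L(p))
```

```text
0.08 saddle tool mm [ 59.9   0.4 -17.4] diam 40.87781644305014
0.0835 saddle tool mm [ 60.2   0.4 -20.9] diam 39.74679189441799
0.086 saddle tool mm [ 60.5   0.4 -23.4] diam 38.93891721682346
base end [array([ 84. , -30.4,  15.1]), array([83.6, 31.7, 15.1]), array([  1.1, -31.1,  15.1]), array([ 1.1, 32.5, 15. ])]
meter [array([ 0.77468712, -0.0405741 ,  0.02      ]), array([ 0.76614299, -0.157403  ,  0.02      ])] foot [0.7412903  0.02569372 0.        ]
tool yaw 97.78962076889484 [ 0.63244514 -0.08015041  0.06258372]
ring [148.6   3.2 -13.4]
```

```bash
python3 -m creep '[{"xyz":[0,0.07,0.2],"turn":0},{"xyz":[0,0,0.3],"turn":0},{"xyz":[0,0,0.23],"turn":0},{"xyz":[0,0,0.1],"turn":0},{"xyz":[0,0,0],"turn":0}]'
python3 -m creep '[{"xyz":[0.2,0,0],"turn":0},{"xyz":[0.4,0,0],"turn":0},{"xyz":[0.4,0,0],"turn":0},{"xyz":[0.4,0,0],"turn":0},{"xyz":[0.15,0,0],"turn":0}]'
python3 -m creep '[{"xyz":[0,0,0],"turn":0},{"xyz":[0,0,0],"turn":0},{"xyz":[0,0,0],"turn":0}]'
python3 - <<'E'
from h import *
s=r.state();im=r.grab_frame('wrist');cv2.imwrite('pics/w3.png',im[:,:,::-1]);np.save('s3.npy',s,allow_pickle=True)
E
```

```text
time: 7.03
eef_pos: [0.6338, -0.0797, 0.0269]
orientation: [0.658, 0.753, -0.001, -0.002]
wrist_force: [-1.1, 0.6, -8.1]
width: 0.0351
grip_force: 73.3
time: 7.45
eef_pos: [0.6269, -0.0145, 0.0307]
orientation: [0.657, 0.754, 0.001, -0.0]
wrist_force: [0.5, 0.5, -6.7]
width: 0.0348
grip_force: 73.3
time: 7.7
eef_pos: [0.6272, -0.0187, 0.0303]
orientation: [0.658, 0.753, -0.0, 0.0]
wrist_force: [0.3, 0.7, -8.2]
width: 0.035
grip_force: 73.3
```

View pics/w3.png

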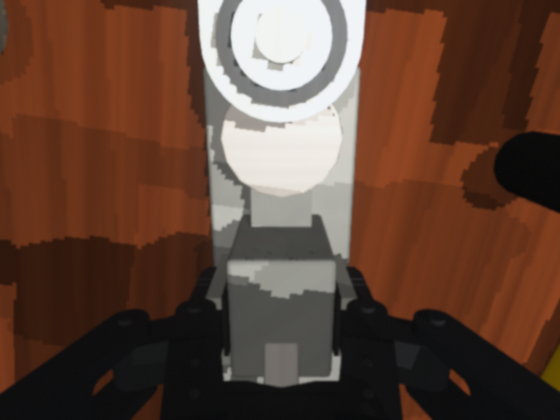

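Wrist view: the ring and bolt are centred at about (282,36), with the bolt at (282,34). The lug's rounded end is at row 122, and the saddle is at (281.5,135), aligned laterally.

Run:
```python
from h import *
s=np.load('s3.npy',allow_pickle=True).item();C=cam('wrist',s);Q=R.from_quat(s['orientation']).as_matrix()
L=lambda p:np.round(Q.T@(p-s['eef_pos'])*1000,1)
print('ring',L(onz(C,282,36,.0745)),'ring diam',np.linalg.norm(onz(C,216,36,.0745)-onz(C,348,36,.0745)),'bolt',L(onz(C,282,34,.081)),'lug end-20',L(onz(C,282,122,.074)))
print('lug w',np.linalg.norm(onz(C,199,10,.074)-onz(C,365,10,.074)),[L(onz(C,u,v,.074)) for u,v in((199,10),(365,10))])
print('saddle',L(onz(C,281.5,135,.051)),onz(C,282,36,.0745))
```

```text
ring [ 86.9   0.5 -44.3] ring diam 0.03263628923835169 bolt [ 86.4   0.5 -50.8] lug end-20 [ 66.    0.5 -43.8]
lug w 0.040497317986748056 [array([ 92.8, -19.8, -43.8]), array([ 92.7,  20.7, -43.8])]
saddle [ 60.2   0.4 -20.8] [0.61599256 0.06750309 0.0745    ]
```

```bash
python3 -m creep '[{"xyz":[0.16,0,0],"turn":0},{"xyz":[0.2,0,0],"turn":0},{"xyz":[0.2,0,0],"turn":0},{"xyz":[0.1,0,0],"turn":0},{"xyz":[0,0,0],"turn":0}]'
python3 -m creep '[{"xyz":[0,0,0],"turn":0},{"xyz":[0,0,0.05],"turn":0},{"xyz":[0,0,0.05],"turn":0},{"xyz":[0,0,0.04],"turn":0},{"xyz":[0,0,0],"turn":0}]'
python3 - <<'E'
from h import *
s=r.state();print(s['eef_pos'],s['wrist_force']);im=r.grab_frame('wrist');cv2.imwrite('pics/w4.png',im[:,:,::-1]);np.save('s4.npy',s,allow_pickle=True)
E
```

```text
time: 8.17
eef_pos: [0.6234, 0.0091, 0.03]
orientation: [0.657, 0.754, 0.0, -0.0]
wrist_force: [-0.2, 0.1, -7.5]
width: 0.0351
grip_force: 73.3
time: 8.58
eef_pos: [0.6238, 0.0074, 0.0253]
orientation: [0.658, 0.753, 0.0, 0.0]
wrist_force: [-1.4, 0.4, -2.9]
width: 0.035
grip_force: 73.9
[0.62377703 0.00741367 0.02528238] [-1.4187185   0.4227594  -2.91581755]
```

View pics/w4.png

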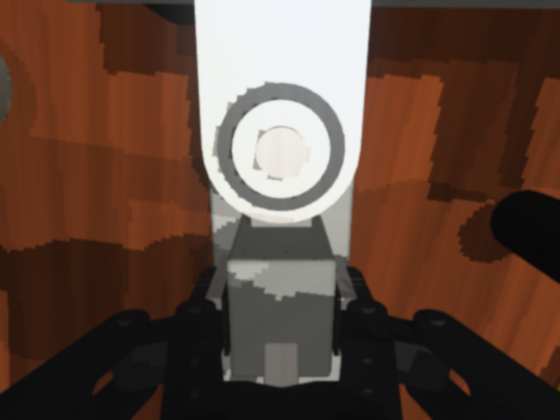

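The ring is now at (281,147), directly over the saddle: 60.4 mm ahead of the TCP against the saddle's 60.2. I'll release, rise and look.

```bash
python3 -m creep '[{"xyz":[0,0,0],"turn":0},{"xyz":[0,0,0],"turn":0},{"xyz":[0,0,0],"turn":0},{"xyz":[0,0,0],"turn":0},{"xyz":[0,0,0],"turn":0}]' -1 70
python3 -m creep '[{"xyz":[0,0,-0.3],"turn":0},{"xyz":[0,0,-0.6],"turn":0},{"xyz":[0,0,-1],"turn":0},{"xyz":[0,0,-1],"turn":0},{"xyz":[0,0,-1],"turn":0}]'
python3 -m creep '[{"xyz":[-1,0,0],"turn":0},{"xyz":[-1,0,0],"turn":0},{"xyz":[-0.34,0,0],"turn":0},{"xyz":[0,0,0],"turn":0},{"xyz":[0,0,0],"turn":0}]' 1
python3 - <<'E'
from h import *
s=r.state();print(s['eef_pos'],s['wrist_force']);im=r.grab_frame('wrist');cv2.imwrite('pics/w5.png',im[:,:,::-1]);np.save('s5.npy',s,allow_pickle=True)
E
```

```text
time: 9.05
eef_pos: [0.624, 0.0076, 0.025]
orientation: [0.658, 0.753, 0.0, 0.0]
wrist_force: [-0.4, -0.3, 0.0]
width: 0.0854
grip_force: 0.0
time: 9.47
eef_pos: [0.6231, 0.0077, 0.183]
orientation: [0.658, 0.753, 0.0, 0.0]
wrist_force: [0.0, -1.2, 1.0]
width: 0.0855
grip_force: 0.0
time: 9.88
eef_pos: [0.636, -0.0856, 0.1806]
orientation: [0.658, 0.753, 0.0, -0.0]
wrist_force: [-0.3, -0.2, -0.3]
width: 0.0255
grip_force: 0.0
[ 0.63601607 -0.08559139  0.18063952] [-0.32641422 -0.23954989 -0.29521797]
```

View pics/w5.png

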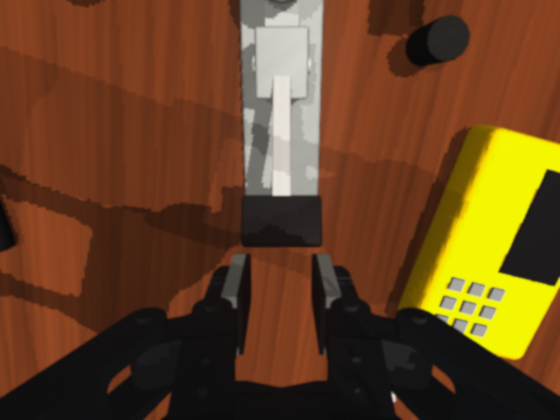

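Wrist view: the jack is undisturbed, and the paddle centre is at (282,221).

```bash
python3 - <<'E'
from h import *
s=np.load('s5.npy',allow_pickle=True).item();C=cam('wrist',s);Q=R.from_quat(s['orientation']).as_matrix()
L=lambda p:np.round(Q.T@(p-s['eef_pos'])*1000,1)
print('paddle',L(onz(C,282,221,.106)),'edges',[L(onz(C,u,v,z)) for u,v,z in((282,196,.100),(282,245,.113),(242,221,.106),(321,221,.106))])
print('housing front',L(onz(C,282,27,.06)))
E
python3 -m creep '[{"xyz":[0,0,0],"turn":0},{"xyz":[0,0,0],"turn":0},{"xyz":[0,0,0],"turn":0}]' 1
```

```text
paddle [-2.8  0.9 74.6] edges [array([11.8,  0.9, 80.6]), array([-16. ,   0.8,  67.6]), array([ -2.8, -24.1,  74.6]), array([-2.8, 25.2, 74.6])]
housing front [115.1   1.  120.7]
time: 10.18
eef_pos: [0.6361, -0.0839, 0.1805]
orientation: [0.657, 0.754, 0.0, -0.0]
wrist_force: [-0.2, -0.0, -0.8]
width: -0.0002
grip_force: 0.0
```

```bash
python3 -m creep '[{"xyz":[-0.08,0.02,0.5],"turn":0},{"xyz":[0,0,0.5],"turn":0},{"xyz":[0,0,0.4],"turn":0},{"xyz":[0,0,0.1],"turn":0},{"xyz":[0,0,0],"turn":0}]'
python3 -m creep '[{"xyz":[-0.06,0,0.2],"turn":0},{"xyz":[-0.06,0,0.2],"turn":0},{"xyz":[-0.06,0,0.2],"turn":0},{"xyz":[-0.05,0,0.2],"turn":0},{"xyz":[-0.05,0,0.2],"turn":0}]'
python3 -m creep '[{"xyz":[-0.03,0,0.2],"turn":0},{"xyz":[-0.03,0,0.2],"turn":0},{"xyz":[-0.02,0,0.2],"turn":0},{"xyz":[0,0,0.2],"turn":0},{"xyz":[0,0,0],"turn":0}]'
```

```text
time: 10.6
eef_pos: [0.6365, -0.0874, 0.1186]
orientation: [0.658, 0.753, -0.001, -0.002]
wrist_force: [-0.6, -0.1, -0.1]
width: -0.0001
grip_force: 0.0
time: 11.02
eef_pos: [0.6398, -0.1003, 0.0811]
orientation: [0.658, 0.753, 0.0, 0.002]
wrist_force: [1.0, -2.7, 5.6]
width: 0.0004
grip_force: 2.9
time: 11.43
eef_pos: [0.6398, -0.1039, 0.0478]
orientation: [0.658, 0.753, -0.0, 0.001]
wrist_force: [2.5, -4.1, 6.6]
width: -0.0003
grip_force: 3.5
```

```bash
python3 -m creep '[{"xyz":[0,0,0.1],"turn":0},{"xyz":[0,0,0],"turn":0},{"xyz":[0,0,0],"turn":0}]'
python3 -m creep '[{"xyz":[0,0,0.08],"turn":0},{"xyz":[0,0,0],"turn":0},{"xyz":[0,0,0],"turn":0}]'
python3 -m creep '[{"xyz":[0,0,0.08],"turn":0},{"xyz":[0,0,0],"turn":0},{"xyz":[0,0,0],"turn":0}]'
python3 - <<'E'
from h import *
for n in('top','scene'):
    im=r.grab_frame(n);cv2.imwrite(f'pics/{n}_d1.png',im[:,:,::-1])
t=cv2.imread('pics/top_d1.png');s=cv2.imread('pics/scene_d1.png')
f=lambda i,x,y,w,h:cv2.resize(i[y:y+h,x:x+w],(400,300),interpolation=cv2.INTER_CUBIC)
cv2.imwrite('pics/d1.png',np.hstack([f(t,200,135,120,90),f(s,220,190,160,120)]))
E
```

```text
time: 11.68
eef_pos: [0.64, -0.1038, 0.0457]
orientation: [0.658, 0.753, -0.0, 0.002]
wrist_force: [0.6, -3.9, 6.5]
width: -0.0002
grip_force: 3.5
time: 11.93
eef_pos: [0.6402, -0.1038, 0.0449]
orientation: [0.658, 0.753, 0.0, 0.002]
wrist_force: [-3.6, -3.7, 15.9]
width: -0.0002
grip_force: 8.1
time: 12.18
eef_pos: [0.6404, -0.1038, 0.0443]
orientation: [0.658, 0.753, 0.001, 0.003]
wrist_force: [-9.3, -1.3, 26.5]
width: -0.0001
grip_force: 13.0
```

View pics/d1.png

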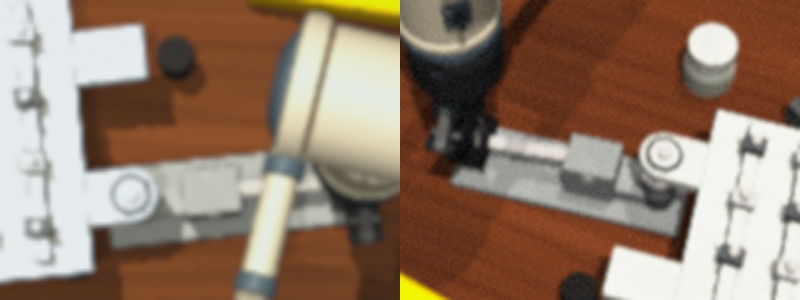

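Pressed down: the force climbs sharply at z 0.0445, so the handle is at its stop. The saddle sits under the ringed lug, with the ring at top (239,193) and scene (325,251). I'll check the lift height and release.

```bash
python3 - <<'E'
from h import *
print(two(ray(cam('top'),200+130.5/10*3-.5,135+194.5*.3-.5),ray(cam('scene'),220+264.5*.4-.5,190+154.5*.4-.5)),'before z .0713')
E
python3 -m creep '[{"xyz":[0,0,-0.16],"turn":0},{"xyz":[0,0,-0.2],"turn":0},{"xyz":[0.02,0,-0.2],"turn":0},{"xyz":[0.03,0,-0.2],"turn":0},{"xyz":[0.03,0,-0.2],"turn":0}]'
python3 -m creep '[{"xyz":[0.05,0,-0.2],"turn":0},{"xyz":[0.05,0,-0.2],"turn":0},{"xyz":[0.06,0,-0.2],"turn":0},{"xyz":[0.06,0,-0.2],"turn":0},{"xyz":[0.06,0,-0.2],"turn":0}]'
python3 -m creep '[{"xyz":[0,0,-0.2],"turn":0},{"xyz":[0,0,-0.3],"turn":0},{"xyz":[0,0,-0.3],"turn":0},{"xyz":[0,0,0],"turn":0},{"xyz":[0,0,0],"turn":0}]'
python3 -m creep '[{"xyz":[0,0,0],"turn":0},{"xyz":[0,0,0],"turn":0},{"xyz":[0,0,0],"turn":0},{"xyz":[0,0,0],"turn":0},{"xyz":[0,0,0],"turn":0}]'
python3 - <<'E'
from h import *
for n in('wrist','scene'):
    s=r.state();im=r.grab_frame(n);cv2.imwrite(f'pics/{n}_u.png',im[:,:,::-1])
    if n=='wrist':np.save('s6.npy',s,allow_pickle=True)
w=cv2.imread('pics/wrist_u.png');s=cv2.imread('pics/scene_u.png')
cv2.imwrite('pics/u.png',np.hstack([cv2.resize(w,(400,300)),cv2.resize(s[190:310,220:380],(400,300),interpolation=cv2.INTER_CUBIC)]))
E
```

```text
(array([0.61539298, 0.06894731, 0.08831312]), np.float64(0.0009638054839134038)) before z .0713
time: 12.7
eef_pos: [0.6395, -0.1004, 0.0778]
orientation: [0.658, 0.753, 0.0, 0.001]
wrist_force: [1.1, -1.9, 5.3]
width: 0.0
grip_force: 2.4
time: 13.12
eef_pos: [0.6368, -0.0873, 0.1161]
orientation: [0.658, 0.753, -0.0, -0.001]
wrist_force: [0.0, 0.2, -0.2]
width: -0.0003
grip_force: 0.0
time: 13.53
eef_pos: [0.638, -0.0884, 0.1499]
orientation: [0.658, 0.753, 0.001, 0.001]
wrist_force: [0.4, -0.9, -0.3]
width: 0.0
grip_force: 0.0
time: 13.95
eef_pos: [0.6372, -0.0881, 0.1479]
orientation: [0.658, 0.753, -0.0, -0.0]
wrist_force: [-0.9, -0.9, -0.5]
width: 0.0001
grip_force: 0.0
```

View pics/u.png

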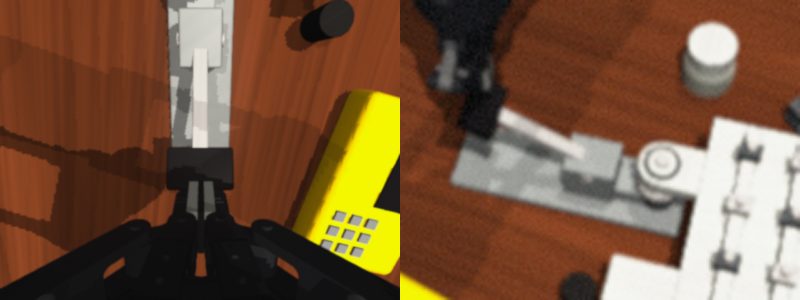

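The ring rose 17 mm. With the handle up, the plate has settled back and the jack has not moved (base corner still at (452,183) in the crop). Now the second press.

```bash
python3 -m creep '[{"xyz":[0,0,0.3],"turn":0},{"xyz":[0,0,0.3],"turn":0},{"xyz":[0,0,0.1],"turn":0},{"xyz":[0,0,0],"turn":0},{"xyz":[0,0,0],"turn":0}]'
python3 -m creep '[{"xyz":[-0.06,0,0.2],"turn":0},{"xyz":[-0.06,0,0.2],"turn":0},{"xyz":[-0.06,0,0.2],"turn":0},{"xyz":[-0.05,0,0.2],"turn":0},{"xyz":[-0.05,0,0.2],"turn":0}]'
python3 -m creep '[{"xyz":[-0.03,0,0.2],"turn":0},{"xyz":[-0.03,0,0.2],"turn":0},{"xyz":[-0.02,0,0.2],"turn":0},{"xyz":[0,0,0.2],"turn":0},{"xyz":[0,0,0.1],"turn":0}]'
python3 -m creep '[{"xyz":[0,0,0.08],"turn":0},{"xyz":[0,0,0.03],"turn":0},{"xyz":[0,0,0],"turn":0},{"xyz":[0,0,0],"turn":0},{"xyz":[0,0,0],"turn":0}]'
python3 -m creep '[{"xyz":[0,0,0],"turn":0},{"xyz":[0,0,0],"turn":0},{"xyz":[0,0,0],"turn":0},{"xyz":[0,0,0],"turn":0},{"xyz":[0,0,0],"turn":0}]'
python3 - <<'E'
from h import *
s=r.grab_frame('scene')[:,:,::-1];d=cv2.imread('pics/scene_d1.png');u=cv2.imread('pics/scene_u.png')
g=lambda i:np.ascontiguousarray(i)[235:275,300:480].astype(int)
print('diff to pressed',abs(g(s)-g(d)).mean(),'to up',abs(g(s)-g(u)).mean())
E
```

```text
time: 14.47
eef_pos: [0.6369, -0.088, 0.1193]
orientation: [0.658, 0.753, -0.001, -0.001]
wrist_force: [0.1, 0.5, -0.9]
width: -0.0002
grip_force: 0.0
time: 14.88
eef_pos: [0.6394, -0.1002, 0.0806]
orientation: [0.658, 0.753, 0.0, 0.001]
wrist_force: [0.3, -2.9, 6.5]
width: -0.0003
grip_force: 2.9
time: 15.3
eef_pos: [0.64, -0.104, 0.0446]
orientation: [0.658, 0.753, -0.0, 0.002]
wrist_force: [-0.7, -3.6, 19.6]
width: -0.0
grip_force: 10.9
time: 15.72
eef_pos: [0.6403, -0.104, 0.0446]
orientation: [0.658, 0.753, 0.0, 0.002]
wrist_force: [-5.6, -3.4, 20.5]
width: -0.0003
grip_force: 10.2
time: 16.13
eef_pos: [0.6403, -0.104, 0.0446]
orientation: [0.658, 0.753, 0.0, 0.002]
wrist_force: [-7.0, -2.7, 20.3]
width: 0.0002
grip_force: 10.2
diff to pressed 2.160833333333333 to up 17.933518518518518
```

The handle is held at its stop with a steady 20 N, and the plate matches the raised picture from the first press.

```bash
python3 -c "from rig import r;print(r.finish_job())"
```

```text
the job is handed in; nothing more can be done
None
```

The job is handed in: the jack's saddle is centred under the marked lift pad, the handle was pumped once with the plate settling back on its feet, and the handle is now held fully down at about 20 N with the plate's edge raised.

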